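Slide a resin specimen under the microscope's stage clips

ROBOT

A 6-joint arm with a two-finger parallel gripper is mounted at the origin on the work surface. World frame = base frame: x ahead of the robot, y to its left, z up, the work surface at z = 0. Lengths are in m, angles in rad, forces in N, time in s.
With the tool pointing down it reaches from about 0.35 to 0.975 m from the base axis. Payload 4.9 kg.
Tool frame: the origin (TCP) lies midway between the tips of the shut fingers; the grasp point (between the pads) lies 19 mm behind it; z points along the fingers, y is the line along which they close (so a half turn about z gives the same grasp; the last joint's range is limited). The gripper opens to 85 mm and grips with 20 to 120 N. Pads are 22 mm wide; open, the fingers measure 114 mm over their backs; the gripper's body (76 mm by 85 mm) begins 54 mm behind the grasp point. The pads swing forward as they close: fully open they stand 13 mm farther back than shut.
Start: joints at [-1.425, 0.053, 1.613, -0, 1.476, -0.119], TCP at [0.164, -0.603, 0.231] pointing down, gripper open.
Joint ranges: [-3.01, 3.01], [-1.01, 2.22], [0.06, 2.58], [-1.02, 4.17], [0.09, 2.62], [-3.14, 3.14]. Speed limits (rad/s): [2.57, 2.57, 3.14, 3.14, 3.14, 3.14].

INTERFACE

Orientations are given as a unit quaternion [w, x, y, z].
In Python, from plant import * gives the robot as it stands.
- The arm moves only by the tool jog_arm, never from a script. Its argument "targets" is a list of rows, each a list of 3 entries, a list of its own where there are three numbers: the shift along the tool's x, y, z in units of 25 mm (1.0 is 25 mm), then the turn, a rotation vector about the tool's x, y, z in units of 8 degrees (1.0 is 8 degrees), then the opening in per cent of the stroke, from 0 (shut) to 100 (fully open). A call has 1 to 8 rows; each row is the pose to reach, as a shift and turn from the pose commanded when the call began, along the tool's axes at that moment; what a row does not reach only later rows make up. A row lasts 1/8 s, in which the tool goes at most 62.5 mm and 10.7 degrees, less where a joint would pass 70% of its speed; a pose out of reach is approached as far as the arm can. A call with a gripper value outside its range is refused whole. The fingers move at their own pace and stop on an object; the grip force is fixed at half the most. Time passes only in rows, so rows that repeat a pose let the fingers close. It gives the time, the measured TCP pose, the force, the opening and the grip force at its end, in the units of the state.
- state(): the state, without advancing time (a new reading comes with each control period).
- grab_frame(name): name is "scene" or "top" or "wrist"; returns (picture, depth): 400x640x3 uint8, red, green, blue; 400x640 float32, m along the optical axis (not along the pixel's ray), 0 where there is no reading.
- camera_params(name): a dict with "fovy" (degrees; the focal length in pixels is half the picture's height over the tangent of half this angle, whatever the lens; pixels are square), "cx", "cy" (the principal point, pixels), "rvec" (rotation vector, rad) and "tvec" (3), from world to camera coordinates, as OpenCV has them; the wrist camera has in their place "hand_eye" (4x4, takes a point from camera to tool coordinates, whose origin is the TCP and whose axes are the flange's). Camera axes: x right, y down, z forward; pixel columns grow to the right and rows downward; lengths in m; the calibration is good to about 2 mm. A picture is of the moment at which its call begins: read the wrist's pose just before it. camera_params takes no time and is no camera call.
- job_done(): hands the job in; it is judged then, once.
The state is a dict: "time": time; "joint_pos": joint angles; "joint_vel": joint speeds; "joint_efforts": joint torques, N m; "tool_pos": TCP position; "tool_rot": TCP orientation; "contact_force": force on the tool from outside, world axes, zero at the start; "ft_torque": the same for the moment, N m; "gripper_width": opening from 0.0 (shut) to 1.0 (fully open); "grasp_force": force on a finger pad.
Only numpy, scipy, OpenCV 4.12 (cv2) and the standard library are available. Lean on these libraries where they do the work, as an engineer would, in place of code of your own. Each camera call takes 0.05 s, during which the arm holds its last target. There are 200 camera calls.

TASK

Get the life-cycle specimen block ready to be viewed: with closed fingertips on its top, press it down hard onto the microscope stage and, still pressing, slide it squarely to the rear under both spring stage clips until it is fully home against the two clip posts and centred between them; then take the hand away. Do not grip the block or lift it off the stage, and leave everything else standing where it is.

Things in the scene. Friction and masses are not known exactly. Their poses are not given: they have to be found in the camera images.
- stand: Digital microscope stand: low white base 280 mm (its x) by 226 mm (its y). Origin on the bench under the centre of the base; its x axis points to the rear of the stand (from the block's side towards the clip posts and pillar), y to the left, z up. A steel pillar 23 mm thick and 318 mm tall (foot 44 mm thick) stands near its rear left corner, at x +112, y +83 mm. It does not move.
- stage: The flat grey stage plate on the base, 262 x 210 mm, with the same axes as the stand; origin under its centre, 18 mm above the bench. Its smooth top face is 22 mm above the bench; a white round insert 95 mm across marks its centre. Resin, stage and clips slide on each other with friction about 0.2; fingertips on the block's top about 0.9.
- stage_center (a point): Centre of the round insert on the stage's top face (22 mm above the bench). The block is home when its centre is over this point and its sides are parallel to the stage's.
- block: The specimen: a flat clear resin block with white backing and a beetle's life cycle cast in it, 50 mm (its x) by 100 mm (its y) by 10 mm thick, about 70 g, loose on the front part of the stage. Origin at the centre of its underside. Its x axis is at most 0.2 rad off the stand's x.
- block_top (a point): Centre of the block's flat top face, 10 mm above its underside.
- clip_left (a joint): Left stage clip, a stiff steel leaf 10 mm wide on a post at stand x +30, y +38 mm. It runs 45 mm forward from the post, sloping down to a knuckle 6 mm above the stage, then turns up for 17 mm to its lead-in tip. Value in rad: 0 with nothing under it, about 0.09 with the block under the knuckle. Each clip presses down with about 1.4 N at first and 1.9 N with the block under it.
- clip_right (a joint): Right stage clip, the same at stand y -38 mm. The two clips together resist the block's entry with 4 to 5 N, so light pressing slips; once under the knuckles the drag is small. Each post is 10 mm thick (the block's stop), its black thumb screw 15 mm thick and 49 mm above the bench at its top.
- clip_left_tip (a point): Upturned front tip of the left clip, 60 mm in front of its post's centre and 14 mm above the stage.
- clip_right_tip (a point): Upturned front tip of the right clip.
- vial: Small capped vial, 20 mm thick, 45 mm tall, standing near the left edge of the stage; origin at its underside. Leave alone.
- dish: Small white dish, 42 mm across, 12 mm tall, near the right edge of the stage, to the rear; origin at its underside. Leave alone.
- cube: Other resin specimen, 30 x 40 x 18 mm, on the bench to one side of the stand; origin at its underside. Leave alone.
- driver: Screwdriver, 170 mm long, on the bench to the right. Leave alone.
- bracket: Blue plastic bracket, 60 x 34 x 21 mm, on the bench to one side of the stand. Leave alone.
- beaker: Glass beaker, 68 mm across, 90 mm tall, on the bench to one side, further back. Leave alone.
- petri: Glass dish, 90 mm across, 15 mm tall, on the bench to one side, further back. Leave alone.
- wash: White bottle, 64 mm across, 150 mm tall, on the bench at the far left. Leave alone.
- scope_arm_mid (a point): Middle of the microscope's swing arm, 215 mm above the bench, 60 mm from the pillar's axis. The arm is turned away to the rear left; the upright microscope tube (52 mm thick at most, its lower end 137 mm above the bench) hangs on it 125 mm from the pillar's axis. Leave it there.
There are look-alikes about, which are no part of the job. Of the things like the block, leave any that is green; of the rest the larger one is meant.

How it is judged:
By the outcome, as a careful person would: the job done as asked, in the order asked, and still so for the second after the job is handed in, with the robot touching nothing.
It also fails if it takes over 53 s, if anything falls off the work surface, if the arm or the gripper's body presses on something with over 40 N, if the wrist force passes 120 N, or if a joint passes its speed limit or range.

## Working session

There is one attempt and no reset: what is moved stays moved. The work goes in short steps, Python scripts to look and compute and a tool call to move; the robot and the scene stay as the last step left them, time stands still between calls to the robot, and variables do not carry over. Pictures are saved under pics/ and viewed, at most 10 in all, crops included, and the job is handed in when it is done.

Besides the shell and the picture viewer there is one more tool, called after "Call:" as name(argument=value, ...) on one line, values as JSON. jog_arm: Moves the arm, as the interface text tells. Its arguments: {"type":"object","properties":{"targets":{"type":"array"}},"required":["targets"]}

```bash
ls; mkdir -p pics
cat > h.py <<'E'
from plant import *
import numpy as np, cv2
from scipy.spatial.transform import Rotation as R
def save(im,n): cv2.imwrite('pics/'+n,im[:,:,::-1])
def K(p):
    f=200/np.tan(np.radians(p['fovy'])/2); return f
def pix2w(name,u,v,z=None,d=None,pose=None):
    p=camera_params(name); f=K(p)
    r=np.array([(u-p['cx'])/f,(v-p['cy'])/f,1.])
    if 'hand_eye' in p:
        H=np.array(p['hand_eye']); t,q=pose; Rt=R.from_quat(np.roll(q,-1)).as_matrix()
        Rw=Rt@H[:3,:3]; o=Rt@H[:3,3]+t
    else:
        Rc=cv2.Rodrigues(np.array(p['rvec'],float))[0]; Rw=Rc.T; o=-Rc.T@np.array(p['tvec'],float).ravel()
    k=Rw@r
    return o+k*((z-o[2])/k[2] if d is None else d)
E
python3 - <<'E'
from h import *
s=state(); print({k:np.round(v,3) for k,v in s.items()})
for n in ['scene','top','wrist']:
    p=camera_params(n); print(n,p)
    im,d=grab_frame(n); save(im,n+'0.png'); np.save(n+'0d.npy',d)
E
```

```text
pics
{'time': np.float64(0.0), 'joint_pos': array([-1.425,  0.053,  1.614,  0.   ,  1.476, -0.119]), 'joint_vel': array([-0.   ,  0.001, -0.   , -0.   ,  0.   , -0.   ]), 'joint_efforts': array([-0.0000e+00, -3.9369e+01, -3.7017e+01, -0.0000e+00,  7.0000e-03,
        0.0000e+00]), 'tool_pos': array([ 0.163, -0.603,  0.23 ]), 'tool_rot': array([-0.001,  0.991,  0.132, -0.   ]), 'contact_force': array([ 0.119, -0.113, -0.47 ]), 'ft_torque': array([ 0.023,  0.017, -0.041]), 'grasp_force': np.float64(0.0), 'gripper_width': np.float64(1.004)}
scene {'fovy': 43.57311064128464, 'cx': 318.98044487582973, 'cy': 189.62617720205353, 'rvec': array([ 0.530603  ,  2.82091559, -0.98160893]), 'tvec': array([ 0.47392608, -0.07471954,  2.02418408])}
top {'fovy': 42.40335033549384, 'cx': 329.43837735174156, 'cy': 191.213831569805, 'rvec': array([ 2.20642406, -2.14549337,  0.13117862]), 'tvec': array([0.01755975, 0.54649266, 1.52445036])}
wrist {'fovy': 70.49016943821371, 'cx': 317.74935225261834, 'cy': 196.92896770548515, 'hand_eye': array([[-9.35076229e-04, -9.63650402e-01, -2.67164795e-01,
         6.78295079e-02],
       [ 9.99999504e-01, -9.93031108e-04,  8.18186478e-05,
         8.08414062e-04],
       [-3.44147526e-04, -2.67164586e-01,  9.63650852e-01,
        -1.43521352e-01],
       [ 0.00000000e+00,  0.00000000e+00,  0.00000000e+00,
         1.00000000e+00]])}
```

View pics/top0.png

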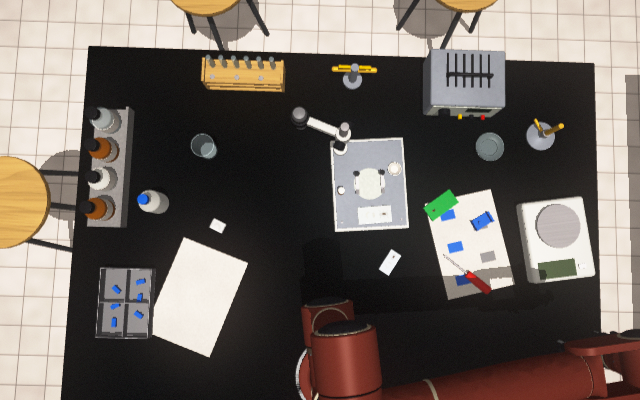

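View pics/scene0.png

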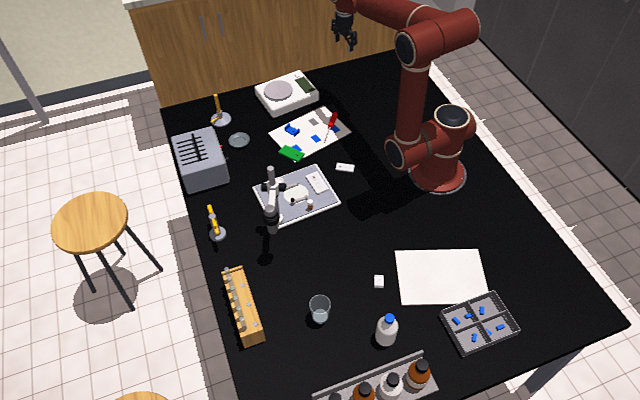

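The top view has three block-like things: a green one at (440,205), a small white one on the bench at (390,262), and a white one on the front of the stage at (375,214). The one on the stage fits, as it isn't green and is the larger of the two white ones. I'll confirm that in a crop.

Run:
```python
from h import *
im=cv2.imread('pics/top0.png')[125:285,320:470]
cv2.imwrite('pics/c1.png',cv2.resize(im,None,fx=3.7,fy=3.7,interpolation=cv2.INTER_CUBIC))
```

```text
(no output)
```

View pics/c1.png

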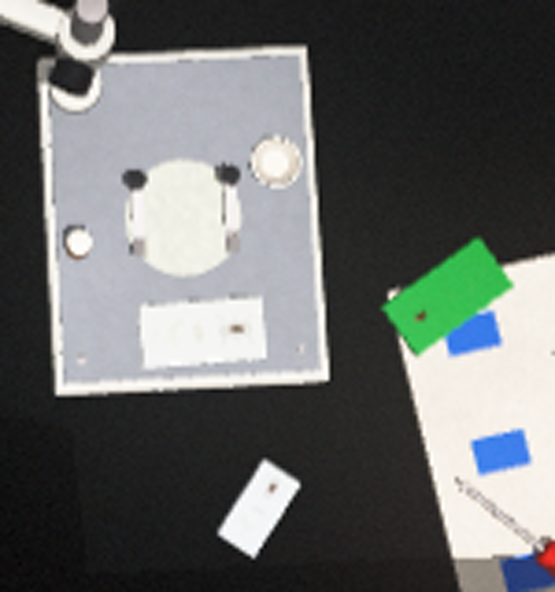

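The crop confirms the white block on the stage, with corners near (141,305), (263,297), (266,358) and (145,367). The thumb screws are at (134,179) and (228,174), and the clip tips at (138,246) and (233,242).

Run:
```python
from h import *
g=lambda c,z:pix2w('top',c[0]/3.7+320-.4,c[1]/3.7+125-.4,z)
base=[g(c,.018) for c in [(57,395),(328,380),(306,47),(40,60)]]
blk=[g(c,.032) for c in [(141,305),(263,297),(266,358),(145,367)]]
ins=[g(c,.022) for c in [(183,158),(184,276),(125,217),(242,217)]]
scr=[g(c,.049) for c in [(134,179),(228,174)]]; tip=[g(c,.036) for c in [(138,246),(233,242)]]
for n in ['base','blk','ins','scr','tip']:
    a=np.array(eval(n)); print(n,a[:,:2].round(4).tolist(),a.mean(0).round(4))
b=np.array(base);print('sides',np.linalg.norm(b-np.roll(b,1,0),axis=1))
k=np.array(blk);print('sides',np.linalg.norm(k-np.roll(k,1,0),axis=1))
for e in (b[2]-b[1],b[3]-b[0],k[0]-k[3],k[1]-k[2]): print(np.arctan2(e[1],e[0]))
e=b[0]-b[1];print(np.arctan2(-e[0],e[1]));e=k[0]-k[1];print(np.arctan2(-e[0],e[1]))
```

```text
base [[0.426, 0.0127], [0.4443, -0.208], [0.7198, -0.1866], [0.702, 0.0339]] [ 0.573 -0.087  0.018]
blk [[0.5002, -0.0531], [0.5095, -0.152], [0.4601, -0.1552], [0.4501, -0.0574]] [ 0.48   -0.1044  0.032 ]
ins [[0.623, -0.0858], [0.5257, -0.0884], [0.5728, -0.0391], [0.5756, -0.1351]] [ 0.5743 -0.0871  0.022 ]
scr [[0.6006, -0.044], [0.6069, -0.1199]] [ 0.6037 -0.082   0.049 ]
tip [[0.5477, -0.0493], [0.5532, -0.1264]] [ 0.5505 -0.0879  0.036 ]
sides [0.27682638 0.22144692 0.27631989 0.22122629]
sides [0.05024625 0.09935696 0.0494885  0.09828498]
0.07759019047432694
0.07680033591739134
0.08578101534329328
0.06392875818151744
0.0826422261709647
0.09390068200162882
```

Call:
jog_arm(targets=[[[17.46,-15.9,0],[0,0,1.325],0],[[17.46,-15.9,0],[0,0,1.325],0],[[17.46,-15.9,0],[0,0,1.325],0],[[17.46,-15.9,0],[0,0,1.325],0],[[17.46,-15.9,0],[0,0,1.325],0],[[17.46,-15.9,0],[0,0,1.325],0],[[17.46,-15.9,0],[0,0,1.325],0],[[17.46,-15.9,0],[0,0,1.325],0]])

```text
time: 1.15
tool_pos: [0.4329, -0.1796, 0.2313]
tool_rot: [0.0, 0.999, 0.04, 0.0]
contact_force: [0.4, 0.2, 0.8]
gripper_width: -0.002
grasp_force: 0.0
```

Call:
jog_arm(targets=[[[2.1,-2.8,0],[0,0,0],0],[[2.1,-2.8,1.5],[0,0,0],0],[[2.1,-2.8,3.5],[0,0,0],0],[[2.1,-2.8,3.5],[0,0,0],0],[[2.1,-2.8,3.5],[0,0,0],0],[[2.1,-2.8,3.5],[0,0,0],0]])

```text
time: 1.9
tool_pos: [0.4805, -0.1086, 0.1467]
tool_rot: [0.001, 0.999, 0.039, 0.002]
contact_force: [0.5, 0.1, 0.1]
gripper_width: -0.002
grasp_force: 0.0
```

Run:
```python
from h import *
s=state(); np.savez('p1.npz',t=s['tool_pos'],q=s['tool_rot']); print(s['tool_pos'],s['tool_rot'],s['contact_force'],s['joint_pos'])
im,d=grab_frame('wrist'); save(im,'w1.png'); np.save('w1d.npy',d)
```

```text
[ 0.48046242 -0.1085912   0.14666665] [9.14353108e-04 9.99218818e-01 3.94522563e-02 2.10663464e-03] [0.46827132 0.11529945 0.07231354] [-3.73499099e-01 -2.06880942e-01  2.00229962e+00  1.63341754e-05
  1.34158098e+00  1.11836835e+00]
```

View pics/w1.png

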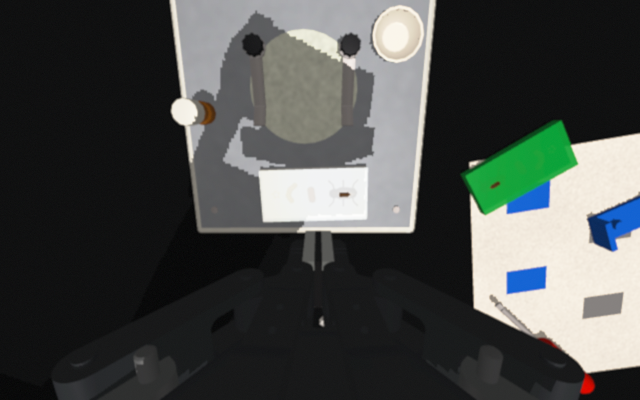

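The wrist view shows the block at about (260–368, 166–221). The thumb screws are at (253,44) and (350,44), and the insert is around (304,86). I'll enlarge it to read the edges.

Run:
```python
import cv2
im=cv2.imread('pics/w1.png')[20:240,165:445]
cv2.imwrite('pics/w1c.png',cv2.resize(im,None,fx=2.7,fy=2.7,interpolation=cv2.INTER_CUBIC))
```

```text
(no output)
```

View pics/w1c.png

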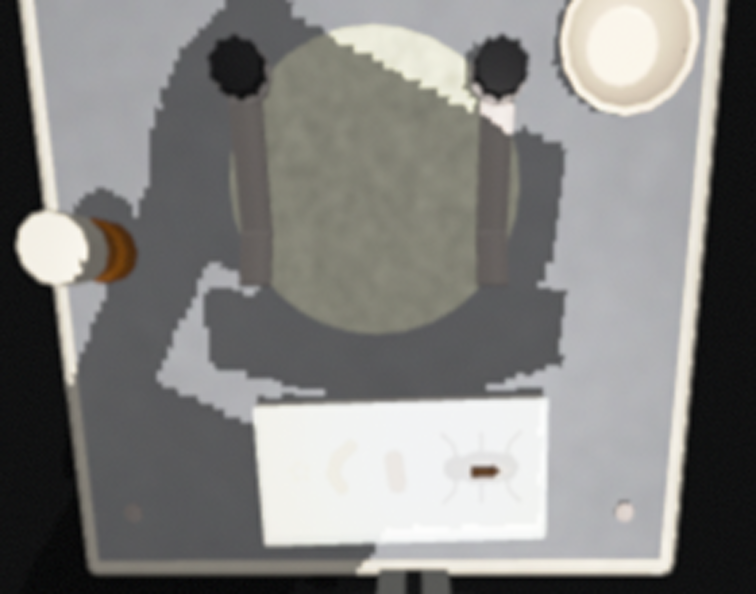

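Run:
```python
from h import *
P=np.load('p1.npz'); pose=(P['t'],P['q'])
g=lambda c,z:pix2w('wrist',c[0]/2.7+165-.3,c[1]/2.7+20-.3,z,pose=pose)[:2]
yaw=lambda e:np.arctan2(e[1],e[0])
bl=np.array([g(c,.032) for c in [(253,407),(547,397),(545,538),(264,546)]])
ins=np.array([g(c,.022) for c in [(374,24),(376,333),(230,180),(519,180)]])
sc=np.array([g(c,.049) for c in [(237,67),(500,66)]]); tp=np.array([g(c,.036) for c in [(256,285),(493,283)]])
fr=np.array([g(c,.018) for c in [(93,574),(670,572)]]); ho=np.array([g(c,.022) for c in [(134,513),(624,511)]])
print('sides',np.linalg.norm(bl-np.roll(bl,1,0),axis=1), 'blk',bl.mean(0),'yaw',yaw(bl[0]-bl[3]),yaw(bl[1]-bl[2]))
f=lambda a:yaw(a[0]-a[1])-np.pi/2
print('yaw long',f(bl[:2]),f(bl[[3,2]]))
print('ins',ins[:2].mean(0),ins[2:].mean(0),'dia',np.linalg.norm(ins[0]-ins[1]),np.linalg.norm(ins[2]-ins[3]))
for n in 'sc','tp','fr','ho':
    a=eval(n); print(n,a.mean(0),'sep',np.linalg.norm(a[0]-a[1]),'yaw',f(a))
m=yaw(sc.mean(0)-tp.mean(0)); print('axis',m,yaw(sc.mean(0)-fr.mean(0)))
y=.08
for n,a,o in ('sc',sc,30),('tp',tp,-30),('fr',fr,-140):
    print(n,'centre',a.mean(0)-o/1000*np.array([np.cos(y),np.sin(y)]))
```

```text
sides [0.05045423 0.10039015 0.05091445 0.10083722] blk [ 0.47887036 -0.10583802] yaw 0.10110288162672339 0.10996058703951248
yaw long 0.11188321624375575 0.107291068149586
ins [ 0.5733483  -0.08974467] [ 0.5752448  -0.08946066] dia 0.09538427227886681 0.09507887787332141
sc [ 0.60262883 -0.0872168 ] sep 0.07507764181708838 yaw 0.0819847597492176
tp [ 0.54243144 -0.09221787] sep 0.0764802326374048 yaw 0.08612546405189314
fr [ 0.43537452 -0.10105905] sep 0.22063185395923096 yaw 0.08071482820449716
ho [ 0.46100852 -0.09853861] sep 0.18054707369960682 yaw 0.08149554981923224
axis 0.08288738955745106 0.08257348507442909
sc centre [ 0.57272478 -0.08961424]
tp centre [ 0.57233549 -0.08982043]
fr centre [ 0.57492676 -0.08987099]
```

Call:
jog_arm(targets=[[[-0.05,-0.12,2.0],[0,0,-0.2],0],[[-0.05,-0.12,3.5],[0,0,-0.2],0],[[-0.05,-0.12,4.2],[0,0,-0.2],0],[[-0.05,-0.12,4.35],[0,0,-0.2],0],[[-0.05,-0.12,4.35],[0,0,-0.2],0],[[-0.05,-0.12,4.35],[0,0,-0.2],0]])

```text
time: 2.7
tool_pos: [0.4789, -0.1052, 0.0368]
tool_rot: [0.001, 0.999, 0.054, 0.001]
contact_force: [0.3, 0.1, -0.8]
gripper_width: 0.003
grasp_force: 0.0
```

Call:
jog_arm(targets=[[[0,0,0.1],[0,0,0],0],[[0,0,0.2],[0,0,0],0],[[0,0,0.25],[0,0,0],0],[[0,0,0.25],[0,0,0],0]])

```text
time: 3.2
tool_pos: [0.4799, -0.1055, 0.032]
tool_rot: [0.001, 0.999, 0.054, 0.002]
contact_force: [-2.0, 0.9, 13.0]
gripper_width: 0.001
grasp_force: 6.5
```

Call:
jog_arm(targets=[[[0,0,0.03],[0,0,0],0],[[0,0,0.06],[0,0,0],0],[[0,0,0.06],[0,0,0],0]])

```text
time: 3.58
tool_pos: [0.481, -0.1059, 0.032]
tool_rot: [0.001, 0.999, 0.054, 0.003]
contact_force: [-3.5, 0.8, 19.6]
gripper_width: -0.001
grasp_force: 9.6
```

Call:
jog_arm(targets=[[[0,0,0.04],[0,0,0],0],[[0,0,0.08],[0,0,0],0],[[0.2,-0.05,0.08],[0,0,0.03],0],[[0.45,-0.12,0.08],[0,0,0.07],0],[[0.7,-0.18,0.08],[0,0,0.11],0],[[0.95,-0.25,0.08],[0,0,0.15],0],[[1.2,-0.305,0.08],[0,0,0.18],0],[[1.2,-0.305,0.08],[0,0,0.18],0]])

```text
time: 4.58
tool_pos: [0.5123, -0.0961, 0.0319]
tool_rot: [0.003, 0.999, 0.042, 0.005]
contact_force: [-2.0, -0.8, 21.6]
gripper_width: -0.0
grasp_force: 11.4
```

Run:
```python
from h import *
s=state(); np.savez('p2.npz',t=s['tool_pos'],q=s['tool_rot']); print(s['tool_pos'],s['tool_rot'],s['contact_force'])
im,d=grab_frame('wrist'); save(im,'w2.png')
cv2.imwrite('pics/w2c.png',cv2.resize(im[0:400,60:560,::-1],None,fx=1.5,fy=1.5,interpolation=cv2.INTER_CUBIC))
```

```text
[ 0.5123253  -0.09611972  0.03194108] [0.00258459 0.99912035 0.04151917 0.00529185] [-1.9723931  -0.83913338 21.601172  ]
```

View pics/w2c.png

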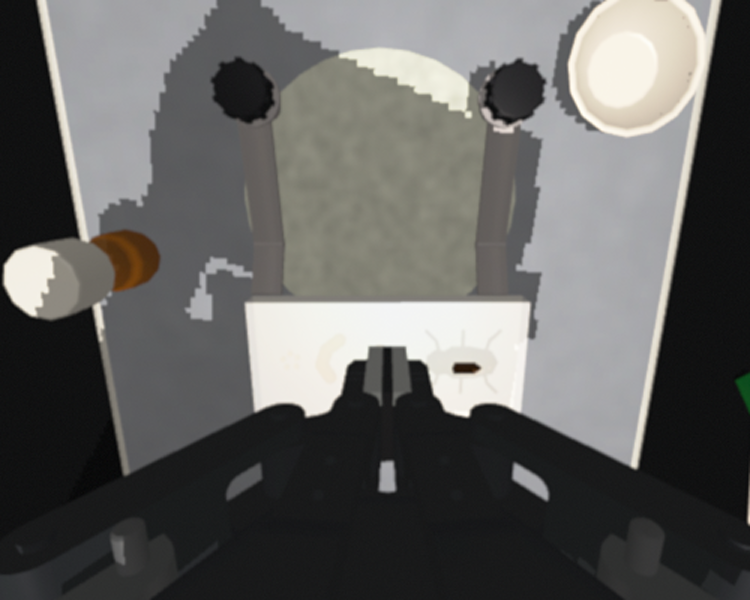

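The block has followed the fingers. Its rear edge runs from (246,302) to (530,302) in the crop and the clip tips are at (268,297) and (492,296), so the block looks about 2–3 mm too far right.

```bash
cat >> h.py <<'E'
def rel(f,pts):
    P=np.load(f); pose=(P['t'],P['q']); c=np.array([.5735,-.0896]); y=.082
    out=[]
    for u,v,z in pts:
        d=pix2w('wrist',u/1.5+60-.2,v/1.5-.2,z,pose=pose)[:2]-c
        out.append((1000*np.array([np.cos(y)*d[0]+np.sin(y)*d[1],-np.sin(y)*d[0]+np.cos(y)*d[1]])).round(1))
    return np.array(out)
E
python3 - <<'E'
from h import *
print(rel('p2.npz',[(246,302,.032),(530,302,.032),(522,412,.032),(268,297,.036),(492,296,.036),(243,90,.049),(514,90,.049),(246,200,.022),(516,200,.022)]))
E
```

```text
[[-35.6  47.4]
 [-35.7 -52.8]
 [-79.1 -53.5]
 [-32.7  38.4]
 [-32.5 -38.2]
 [ 29.5  37.3]
 [ 29.6 -37.1]
 [ -0.9  47.6]
 [ -0.9 -48.1]]
```

Call:
jog_arm(targets=[[[0,0,0.08],[0,0,0],0],[[0,0,0.15],[0,0,0],0],[[0.1,-0.05,0.15],[0,0,0],0],[[0.25,-0.12,0.15],[0,0,0],0],[[0.3,-0.12,0.15],[0,0,0],0]])

```text
time: 5.25
tool_pos: [0.5216, -0.0938, 0.0319]
tool_rot: [0.004, 0.999, 0.042, 0.007]
contact_force: [-8.4, -2.2, 39.0]
gripper_width: 0.004
grasp_force: 19.4
```

Run:
```python
from h import *
s=state(); np.savez('p3.npz',t=s['tool_pos'],q=s['tool_rot']); print(s['tool_pos'],s['tool_rot'],s['contact_force'])
im,d=grab_frame('wrist'); save(im,'w3.png')
cv2.imwrite('pics/w3c.png',cv2.resize(im[0:400,60:560,::-1],None,fx=1.5,fy=1.5,interpolation=cv2.INTER_CUBIC))
```

```text
[ 0.5215938  -0.09384907  0.03186901] [0.00400476 0.99909919 0.04167542 0.00692344] [-8.35122771 -2.19220705 38.97247976]
```

View pics/w3c.png

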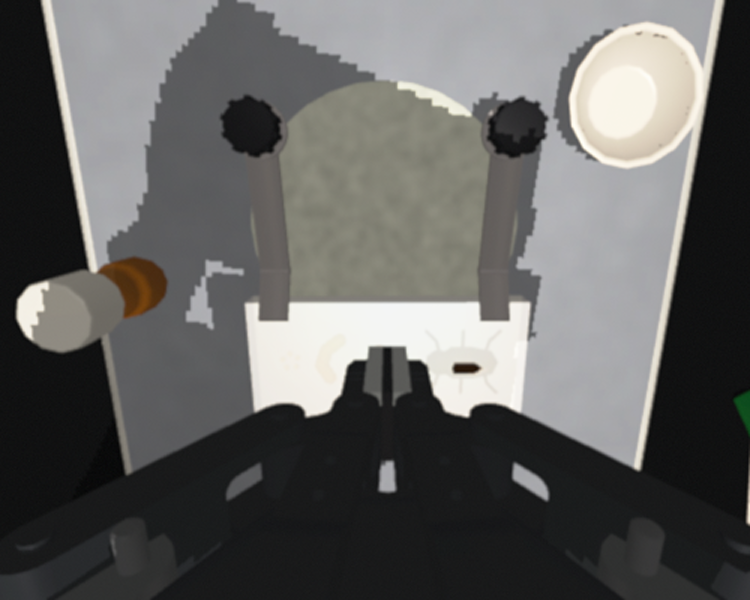

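The clip tips are now over the block's rear edge, at (274,320) and (495,320). The edge still runs from (246,301) to (530,301), so about 1 mm of leftward correction remains.

Run:
```python
from h import *
print(rel('p3.npz',[(246,301,.032),(530,301,.032),(274,320,.036),(495,320,.036),(251,126,.049),(517,126,.049),(251,230,.022),(517,230,.022)]))
```

```text
[[-25.8  48.8]
 [-26.  -51.3]
 [-31.5  38.4]
 [-31.7 -38.3]
 [ 29.7  37.5]
 [ 29.8 -37.1]
 [ -2.   48.1]
 [ -2.1 -47.9]]
```

Call:
jog_arm(targets=[[[0.05,-0.04,-0.04],[0,0,0],0],[[0.12,-0.07,-0.04],[0,0,0],0],[[0.3,-0.07,-0.04],[0,0,0],0],[[0.5,-0.07,-0.04],[0,0,0],0],[[0.7,-0.07,-0.04],[0,0,0],0],[[0.9,-0.07,-0.04],[0,0,0],0]])

```text
time: 6.05
tool_pos: [0.542, -0.0895, 0.0318]
tool_rot: [0.003, 0.999, 0.042, 0.005]
contact_force: [-9.7, 0.1, 37.3]
gripper_width: -0.0
grasp_force: 18.3
```

Run:
```python
from h import *
s=state(); np.savez('p4.npz',t=s['tool_pos'],q=s['tool_rot']); print(s['tool_pos'],s['tool_rot'],s['contact_force'])
im,d=grab_frame('wrist'); save(im,'w4.png')
cv2.imwrite('pics/w4c.png',cv2.resize(im[0:400,60:560,::-1],None,fx=1.5,fy=1.5,interpolation=cv2.INTER_CUBIC))
```

```text
[ 0.54197157 -0.08949059  0.03183645] [0.00296631 0.99912165 0.04151147 0.00489065] [-9.71232977  0.09245907 37.25889038]
```

View pics/w4c.png

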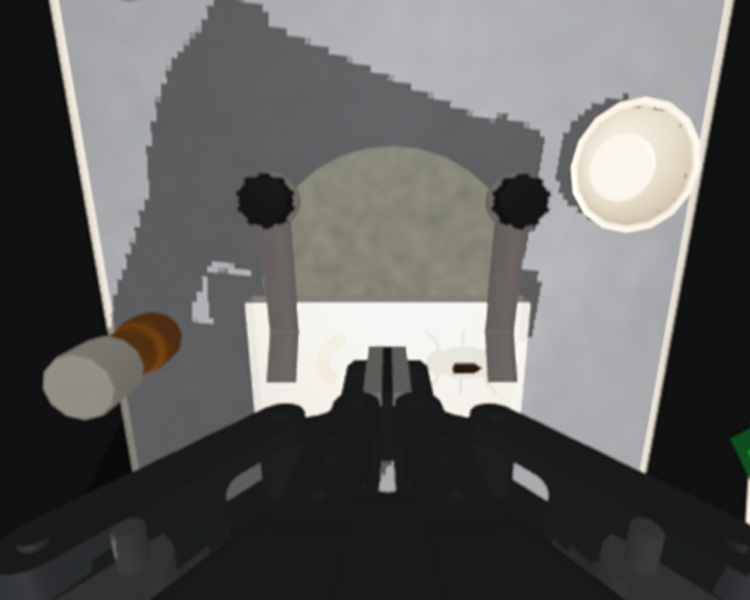

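The block is now under both knuckles. The rear edge is still (246–530, 301), with the screws at (266,200) and (520,200) and the clip tips at (282,382) and (502,382).

Run:
```python
from h import *
print(rel('p4.npz',[(246,301,.032),(530,301,.032),(282,382,.0365),(502,382,.0365),(266,200,.049),(520,200,.049)]))
```

```text
[[ -5.1  51.5]
 [ -5.3 -48.6]
 [-34.   39.6]
 [-34.3 -39.5]
 [ 30.2  37.3]
 [ 30.2 -36.9]]
```

Call:
jog_arm(targets=[[[0.2,0.02,-0.02],[0,0,0],0],[[0.4,0.04,-0.03],[0,0,0],0],[[0.6,0.05,-0.03],[0,0,0],0],[[0.8,0.05,-0.03],[0,0,0],0],[[0.95,0.05,-0.03],[0,0,0],0],[[1.08,0.05,-0.03],[0,0,0],0],[[1.08,0.05,-0.03],[0,0,0],0]])

```text
time: 6.98
tool_pos: [0.5691, -0.088, 0.0319]
tool_rot: [0.003, 0.999, 0.041, 0.005]
contact_force: [-5.9, 0.2, 30.5]
gripper_width: 0.003
grasp_force: 15.4
```

Run:
```python
from h import *
s=state(); np.savez('p5.npz',t=s['tool_pos'],q=s['tool_rot']); print(s['tool_pos'],s['tool_rot'],s['contact_force'])
im,d=grab_frame('wrist'); save(im,'w5.png')
cv2.imwrite('pics/w5c.png',cv2.resize(im[0:400,60:560,::-1],None,fx=1.5,fy=1.5,interpolation=cv2.INTER_CUBIC))
```

```text
[ 0.56905021 -0.08799505  0.03188388] [0.00256012 0.99912124 0.04149002 0.00536417] [-5.85103541  0.19059172 30.45948575]
```

View pics/w5c.png

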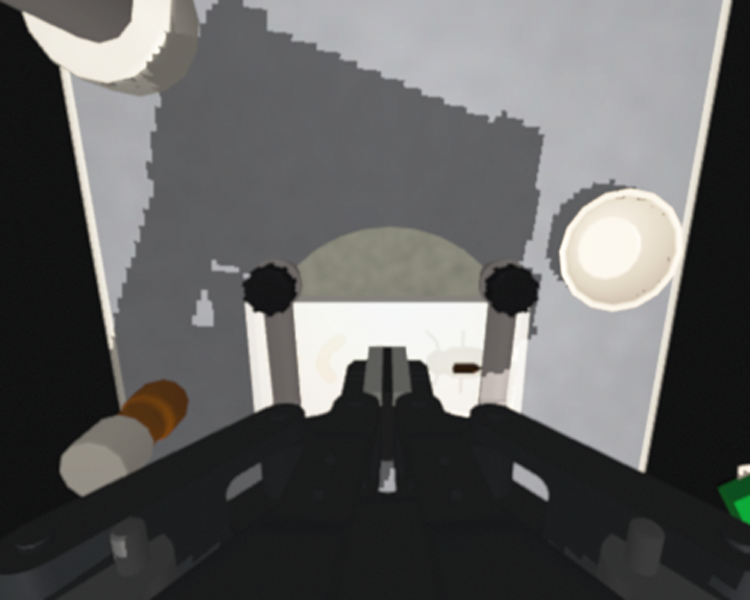

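The rear edge is at row 301 and the screws at (271,289) and (511,289), so the block is a few mm short of home.

Run:
```python
from h import *
print(rel('p5.npz',[(246,301,.032),(530,301,.032),(271,289,.049),(511,289,.049)]))
```

```text
[[ 22.   50.8]
 [ 21.8 -49.3]
 [ 30.6  37. ]
 [ 30.5 -37. ]]
```

Call:
jog_arm(targets=[[[0.05,0.03,0],[0,0,0],0],[[0.1,0.045,0],[0,0,0],0],[[0.15,0.045,0],[0,0,0],0],[[0.2,0.045,0],[0,0,0],0],[[0.2,0.045,0],[0,0,0],0]])

```text
time: 7.65
tool_pos: [0.5723, -0.0884, 0.0319]
tool_rot: [0.002, 0.999, 0.042, 0.003]
contact_force: [-12.5, -0.3, 36.8]
gripper_width: -0.003
grasp_force: 18.2
```

Call:
jog_arm(targets=[[[0.06,0,0],[0,0,0],0],[[0.12,0,0],[0,0,0],0],[[0.12,0,0],[0,0,0],0]])

```text
time: 8.02
tool_pos: [0.5725, -0.0884, 0.0318]
tool_rot: [0.002, 0.999, 0.042, -0.001]
contact_force: [-23.5, -0.9, 45.3]
gripper_width: 0.003
grasp_force: 22.4
```

Run:
```python
from h import *
s=state(); np.savez('p6.npz',t=s['tool_pos'],q=s['tool_rot']); print(s['tool_pos'],s['contact_force'])
im,d=grab_frame('wrist'); save(im,'w6.png')
big=cv2.resize(im[:,60:560],None,fx=1.5,fy=1.5,interpolation=cv2.INTER_CUBIC)
g=big.astype(int).sum(2)
for r in (320,330): 
    print(r,[int(i) for i in np.where(np.abs(np.diff(g[r]))>40)[0] if 220<i<300 or 480<i<560])
for c in (385,400,420): print(c,[int(i) for i in np.where(np.abs(np.diff(g[240:345,c]))>40)[0]+240])
dk=(big.max(2)<50)[250:330]
n,l,st,ce=cv2.connectedComponentsWithStats(dk.astype(np.uint8))
print([(st[i].tolist(),(ce[i]+[0,250]).round(1).tolist()) for i in range(1,n) if st[i][4]>500])
```

```text
[ 0.57246384 -0.088381    0.03184372] [-23.52309334  -0.88822541  45.31863451]
320 [244, 245, 246, 247, 249, 250, 251, 252, 253, 283, 284, 285, 289, 290, 291, 292, 483, 484, 485, 486, 490, 491, 492, 523, 524, 525, 526, 528, 529, 530, 531, 537, 538]
330 [244, 245, 246, 247, 261, 262, 263, 264, 291, 292, 293, 482, 483, 484, 511, 512, 513, 514, 526, 527, 528, 529, 534, 535, 536, 537]
385 [301, 302, 303]
400 [301, 302, 303]
420 [301, 302, 303]
[([0, 0, 103, 80, 7634], [47.3, 290.5]), ([672, 0, 78, 80, 5621], [714.2, 291.0]), ([241, 25, 54, 52, 1970], [268.0, 300.1]), ([483, 25, 53, 53, 1968], [508.5, 300.6])]
```

Call:
jog_arm(targets=[[[0.05,0,-0.03],[0,0,0],0],[[-0.03,0,-0.08],[0,0,0],0],[[-0.1,0,-0.15],[0,0,0],0],[[-0.12,0,-0.3],[0,0,0],0],[[-0.12,0,-0.8],[0,0,0],0],[[-0.12,0,-1.8],[0,0,0],0],[[-0.12,0,-3.5],[0,0,0],0],[[-0.12,0,-4.0],[0,0,0],0]])

```text
time: 9.07
tool_pos: [0.5697, -0.0867, 0.1265]
tool_rot: [0.001, 0.999, 0.041, 0.002]
contact_force: [0.3, 0.2, -0.4]
gripper_width: 0.003
grasp_force: 0.0
```

Call:
jog_arm(targets=[[[-2,0,-1],[0,0,0],0],[[-4,0,-2],[0,0,0],0],[[-4,0,-2],[0,0,0],0],[[-4,0,-2],[0,0,0],0]])

```text
time: 9.57
tool_pos: [0.4683, -0.0945, 0.1725]
tool_rot: [-0.0, 0.999, 0.041, -0.0]
contact_force: [-0.1, -0.4, -0.8]
gripper_width: 0.001
grasp_force: 0.0
```

Run:
```python
from h import *
s=state(); np.savez('p7.npz',t=s['tool_pos'],q=s['tool_rot']); print(s['tool_pos'],s['contact_force'])
im,d=grab_frame('wrist'); save(im,'w7.png')
cv2.imwrite('pics/w7c.png',cv2.resize(im[0:300,140:515,::-1],None,fx=2,fy=2,interpolation=cv2.INTER_CUBIC))
```

```text
[ 0.4682597  -0.09447847  0.17253829] [-0.10790606 -0.36164696 -0.82689081]
```

View pics/w7c.png

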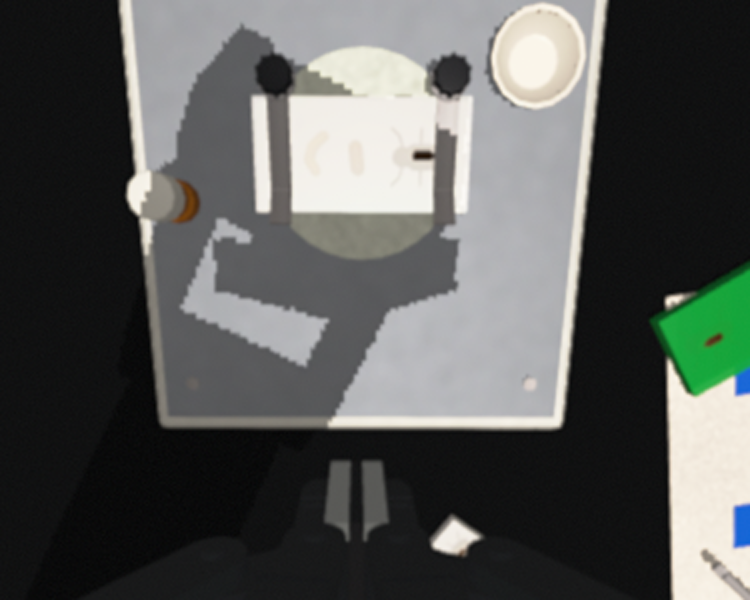

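The block sits squarely under both clips and against both posts: its rear edge runs from (252,97) to (473,97), with the screws at (274,75) and (452,75). It is centred between them, and the vial and dish haven't moved. The hand is clear, so I'm handing in.

```bash
python3 -c "
from plant import *
print(job_done())"
```

```text
the job is handed in; nothing more can be done
None
```

The block was pressed down and slid home under both clips, square and centred against the two posts to within camera accuracy, then the hand was withdrawn; the job was handed in at about 10 s, with no verdict returned.

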